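Clamp a rock core plug with a cam-lock knob

TASK

Stand the thick rock core plug upright on the seat of the sample clamp, between vee and open jaw, and let go of it; set it down gently, not dropped. Then turn the clamp's wing knob clockwise, feeling your way, until the spring-loaded draw-bar drops into the hidden cam notch and the jaw shuts on the plug, and on through the notch's slack until the knob comes up firm, without forcing it; then let go. Leave the other rock samples where they are.

Things in the scene. Friction and masses are not known exactly. Their poses are not given: they have to be found in the camera images.
- plug: The thick grey rock core plug: a plain cylinder 38 mm in diameter, 60 mm tall, about 180 g, standing upright on the table at the start. Origin: centre of its underside, z up along its axis. It may stand on either side of the slim plug. Grip it across the diameter in its upper 25 mm (the clamp's vee and jaw then stay below the fingers).
- slim_plug: A thinner grey core plug, 25 mm in diameter, 60 mm tall, upright on the table. Not wanted: leave it standing. Origin: centre of its underside.
- rock_a: Dark lumpy rock sample, 60 mm wide, 38 mm high, lying on the table: leave it. Origin: centre of its underside.
- rock_b: Brown lumpy rock sample, 52 mm wide, 32 mm high, lying on the table: leave it. Origin: centre of its underside.
- clamp: The sample clamp, screwed down: grey base plate 110 mm (own x) by 280 mm (own y), 12 mm thick, yaw within 0.4 rad. Origin: centre of the plate's underside at table height; z up. The wing knob's axis is at own y = -75 mm, the seat for the plug at own y = +55 mm. A steel vee, own y 12 to 44 mm, top 52 mm above the table, opens towards +y and the jaw.
- seat (a point): Where the centre of the underside of a clamped plug lies: clamp's own x = 0, y = 55, z = 30 mm (top of the two rails that form the seat; the plug's top is then 90 mm up). Axes as the clamp's. With the jaw open there is 8 mm of play towards +y, so lower the plug 4 mm to +y of this point; the jaw later pushes it home. Free room for fingers is to own +x and -x.
- drawbar: Dark steel draw-bar sliding along the clamp's y, ending in an upright jaw plate 36 mm wide, 8 mm thick, top 52 mm up. Origin: centre of the jaw's face towards the vee. In the clamp's frame it is at y = 82 mm open, 74 mm shut on a seated plug, 70 mm shut on nothing. A spring (7 N open, 5 N shut) pulls it to -y.
- nose (a point): The draw-bar's round nose, 8 mm thick, hidden under the knob's skirt. It rides on the cam's rim, 36 mm from the knob's axis, and falls when the notch (14 mm wide) comes round. Once fallen, about 0.2 rad of slack is left until the notch's far wall meets it, about 33 mm from the axis. Firm means 6 N or more there (0.25 N m at the knob), forced over 25 N (0.8 N m).
- knob: Black wing knob on a vertical axis: a bar 60 mm long (own x), 12 mm thick (own y), 38 to 74 mm above the table, over a round skirt 88 mm across, top 34 mm up. Origin: on the axis, table height. Turn clockwise seen from above, drag 0.05 to 0.2 N m. The notch comes after 0.3 to 1.2 rad, differently each time, unseen (firm by 1.4); the falling nose kicks the knob onward by up to 0.4 N m.
- knob_grip (a point): The point on the knob's axis at the height to grip the bar, 60 mm above the table; its x axis runs along the bar, to be gripped across its 12 mm.
Things that resemble listed ones, but are neither listed nor needed, are in the scene too. Leave any purple look-alike of the plug alone.

How it is judged:
On the way, in this order (a step that is already met when the one before it is completed fails the run):
1. the thick plug stands upright on the seat between vee and open jaw, let go (x of plug in the frame of clamp between -0.012 and 0.012 m and y of plug in the frame of clamp between 0.05 and 0.068 m and z of plug in the frame of clamp between 0.026 and 0.034 m and angle between plug's own z axis and vertical below 0.12 rad and contact force between the fingers and plug below 0.1 N and y of drawbar in the frame of clamp above 0.079 m), for 0.2 s.
2. the draw-bar has dropped into the notch, the jaw has shut on the plug, and the knob is brought up firm (6 N or more between cam and draw-bar) (y of drawbar in the frame of clamp between 0.0715 and 0.0765 m and contact force between knob and drawbar above 6 N), for 0.1 s.
At the end, for the whole second after the job is handed in: The thick plug stands upright (within 0.07 rad) and still on the clamp's seat, its axis within 4 mm of the clamped place and its underside within 4 mm of seat height; the draw-bar has dropped (jaw face 71.5 to 76.5 mm along the clamp's y) and the jaw presses on the plug with more than 1 N (x of plug in the frame of clamp between -0.004 and 0.004 m and y of plug in the frame of clamp between 0.051 and 0.059 m and z of plug in the frame of clamp between 0.026 and 0.034 m and angle between plug's own z axis and vertical below 0.07 rad and linear speed of plug below 0.02 m/s and y of drawbar in the frame of clamp between 0.0715 and 0.0765 m and contact force between drawbar and plug above 1 N); the robot touches nothing.
It fails at once if the knob is forced: more than 25 N between cam and draw-bar nose (contact force between knob and drawbar above 25 N).
It fails at once if the thick plug is dropped or thrown (faster than 0.5 m/s while not held) (linear speed of plug above 0.5 m/s and contact force between the fingers and plug below 0.1 N).
It fails at once if the slim plug is moved more than 15 mm (distance of slim_plug from where it was at the start of the episode above 0.015 m).
It fails at once if the dark rock is moved more than 15 mm (distance of rock_a from where it was at the start of the episode above 0.015 m).
It fails at once if the brown rock is moved more than 15 mm (distance of rock_b from where it was at the start of the episode above 0.015 m).
It also fails if it takes over 72 s, if anything falls off the work surface, if the arm or the gripper's body presses on something with over 40 N, if the wrist force passes 120 N, or if a joint passes its speed limit or range.

ROBOT

A 6-joint arm with a two-finger parallel gripper is mounted at the origin on the work surface. World frame = base frame: x ahead of the robot, y to its left, z up, the work surface at z = 0. Lengths are in m, angles in rad, forces in N, time in s.
With the tool pointing down it reaches from about 0.25 to 0.8 m from the base axis. Payload 3.9 kg.
Tool frame: the origin (TCP) lies between the finger pads; the fingertips stand 8 mm ahead of it and the grasp point (between the pads) lies 11 mm behind it; z points along the fingers, y is the direction in which the jaws open and shut (so a half turn about z gives the same grasp; the last joint's range is limited). The gripper opens to 85 mm and grips with 20 to 120 N. Pads are 22 mm wide; open, the fingers measure 114 mm over their backs; the gripper's body (76 mm by 85 mm) begins 54 mm behind the grasp point. The pads swing forward as they close: fully open they stand 13 mm farther back than shut.
Start: joints at [1.188, 0.26, -0.138, 1.173, 0, 1.571], TCP at [0.196, 0.487, 0.218] pointing down, gripper open.
Joint ranges: [-2.78, 2.78], [-0.83, 1.72], [-1.28, 1.37], [-1.9, 2.12], [-1.57, 1.48], [-3.14, 3.14]. Speed limits (rad/s): [2.57, 2.57, 3.14, 3.14, 3.14, 3.14].

INTERFACE

Orientations are given as a rotation vector (axis times angle).
In Python, from plant import * gives the robot as it stands. The module is installed in compiled form; this text tells all that it offers.
- The arm moves only by the tool servo_tool, never from a script. Its argument "rows" is a list that holds one entry, the list of rows, each a list of 7 numbers: the shift along the tool's x, y, z in cm, then the turn, a rotation vector about the tool's x, y, z in rad, then the finger opening in cm, from 0 to 8.54. In form: [[[dx, dy, dz, ax, ay, az, jaw], ...]]. A call has 1 to 10 rows; each row is the pose to reach, as a shift and turn from the pose commanded when the call began, along the tool's axes at that moment; what a row does not reach only later rows make up. A row lasts 1/10 s, in which the tool goes at most 50 mm and 8.59 degrees, less where a joint would pass 70% of its speed; a pose out of reach is approached as far as the arm can. A call with a gripper value outside its range is refused whole. The fingers move at their own pace and stop on an object; the grip force is fixed at half the most. Time passes only in rows, so rows that repeat a pose let the fingers close. It gives the time, the measured TCP pose, the force and the opening at its end, in the units of the state.
- get_state(): the state, without advancing time (a new reading comes with each control period).
- snapshot(name): name is "scene" or "top" or "wrist"; returns a dict with "color" (400x640x3 uint8, red, green, blue), "range_z" (400x640 float32, m along the optical axis (not along the pixel's ray), 0 where there is no reading), "fx", "fy", "cx", "cy" (pixels), "R" (3x3) and "t" (3): a world point X has camera coordinates R X + t. Camera axes: x right, y down, z forward; pixel columns grow to the right and rows downward; lengths in m; the calibration is good to about 2 mm. A picture is of the moment at which its call begins.
- job_done(): hands the job in, once; it reports no verdict.
The state is a dict: "time_s": time; "joint_pos": joint angles; "qd": joint speeds; "joint_efforts": joint torques, N m; "eef_pos": TCP position; "eef_rot": TCP orientation; "ft_force": force on the tool from outside, world axes, zero at the start; "torque": the same for the moment, N m; "opening": finger opening in m.
Only numpy, scipy, OpenCV 4.12 (cv2) and the standard library are available. Lean on these libraries where they do the work, as an engineer would, in place of code of your own. Each camera call takes 0.05 s, during which the arm holds its last target.

## Working session

There is one attempt and no reset: what is moved stays moved. The work goes in short steps, Python scripts to look and compute and a tool call to move; the robot and the scene stay as the last step left them, time stands still between calls to the robot, and variables do not carry over. Pictures are saved under pics/ and viewed, and the job is handed in when it is done.

Besides the shell and the picture viewer there is one more tool, called after ">>>" by a JSON object that holds its "api" and its "payload". servo_tool: Moves the arm, as the interface text tells. Its arguments: {"type":"object","properties":{"rows":{"type":"array","items":{"type":"array","items":{"type":"array","items":{"type":"number"}}}}},"required":["rows"]}

```bash
mkdir -p pics; python3 - <<'E'
from plant import *
import cv2,pickle
s=get_state();print(s)
for n in("scene","top"):
    d=snapshot(n);pickle.dump(d,open(n+".pkl","wb"));cv2.imwrite(f"pics/{n}0.png",d["color"][:,:,::-1]);print(n,d["fx"],d["cx"],d["cy"],d["R"],d["t"])
E
```

```text
{'time_s': 0.0, 'joint_pos': array([ 1.18798618e+00,  2.60616699e-01, -1.39416642e-01,  1.17273186e+00,
       -2.80417255e-05,  1.57079783e+00]), 'qd': array([ 0.00084028, -0.00125955, -0.00100098, -0.00106019,  0.00045274,
       -0.00038724]), 'joint_efforts': array([ 1.24089427e-03, -4.05678177e+01,  2.53922045e+01,  1.87699450e-02,
        1.19415722e-04, -1.93255272e-05]), 'eef_pos': array([0.19583248, 0.48630404, 0.21748226]), 'eef_rot': array([-5.97587848e-01, -3.08387801e+00,  3.04426262e-03]), 'ft_force': array([-0.46206969, -0.75810623, -0.14006313]), 'torque': array([0.04088891, 0.01173187, 0.04633168]), 'opening': 0.08539162957379715}
scene 497.46601553556246 322.66748430480084 201.9449025677532 [[ 0.0136535   0.99966567  0.02195764]
 [ 0.57384242  0.01014961 -0.81890284]
 [-0.81885192  0.02378112 -0.57351199]] [ 0.06035747 -0.25067173  1.56461619]
top 452.23066301087096 322.22710821653345 198.15252748170252 [[ 0.00142341 -0.9999826   0.00572429]
 [-0.99579002 -0.00194204 -0.09164309]
 [ 0.09165261 -0.00556974 -0.99577546]] [-0.06667948  0.51992378  0.89074794]
```

View pics/scene0.png

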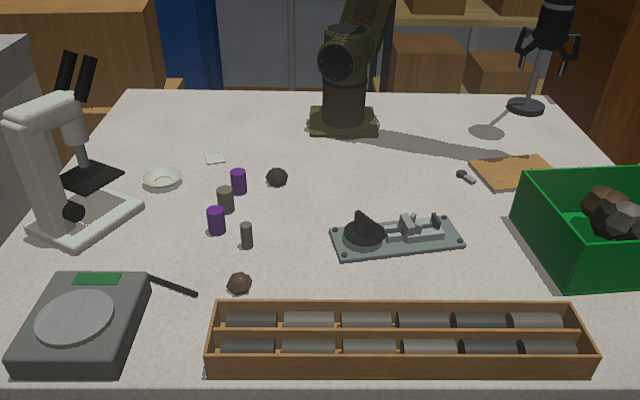

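View pics/top0.png

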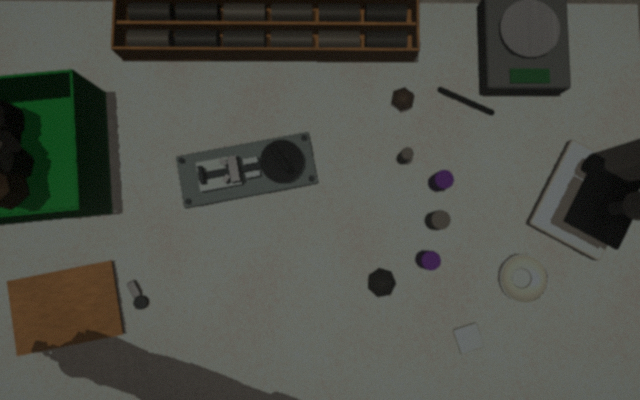

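The plug is the grey one at top (440,220), with purple look-alikes at (443,180) and (429,260). The clamp is at about (247,170), with the knob at (282,162).

```bash
cat > h.py <<'E'
import numpy as np,cv2,pickle
def pts(d):
    z=d["range_z"].astype(float);v,u=np.mgrid[:400,:640]
    P=np.stack([(u-d["cx"])/d["fx"]*z,(v-d["cy"])/d["fy"]*z,z],-1)
    W=(P-d["t"])@d["R"]
    W[z==0]=np.nan
    return W
E
python3 - <<'E'
from h import *
d=pickle.load(open("top.pkl","rb"));W=pts(d)
for u,v in [(440,220),(443,180),(429,260),(405,156),(402,99),(381,282)]:
    w=W[v-18:v+19,u-18:u+19].reshape(-1,3);w=w[w[:,2]>.02];zt=np.nanpercentile(w[:,2],95);t=w[w[:,2]>zt-.006]
    c,(a,b),_=cv2.minAreaRect((t[:,:2]*1000).astype(np.float32));print((u,v),"top",zt,"c",c,a,b)
# floor
print(W[300:330,250:330].reshape(-1,3).mean(0))
z=W[...,2]
c=d["color"][120:220,165:330,::-1];c=cv2.convertScaleAbs(cv2.resize(c,None,fx=4.8,fy=4.8,interpolation=cv2.INTER_CUBIC),alpha=2);cv2.imwrite("pics/clamp.png",c)
c=np.clip(z[120:220,165:330]/.09*255,0,255);cv2.imwrite("pics/clampz.png",cv2.resize(np.nan_to_num(c).astype(np.uint8),None,fx=4.8,fy=4.8,interpolation=cv2.INTER_NEAREST))
E
```

```text
(440, 220) top 0.06247871941634531 c (475.0606384277344, -295.31427001953125) 36.752357482910156 36.363494873046875
(443, 180) top 0.06234002534024257 c (554.4751586914062, -303.3700866699219) 35.594303131103516 36.650428771972656
(429, 260) top 0.06262050976025026 c (396.78656005859375, -274.27276611328125) 36.459983825683594 36.65345001220703
(405, 156) top 0.06291357268975593 c (605.1275024414062, -233.24591064453125) 23.54813003540039 23.730127334594727
(402, 99) top 0.03371502528500659 c (729.1310424804688, -232.26116943359375) 32.20318603515625 33.890995025634766
(381, 282) top 0.038522316603194745 c (351.69439697265625, -183.99644470214844) 39.56625747680664 38.6755485534668
[nan nan nan]
```

View pics/clamp.png

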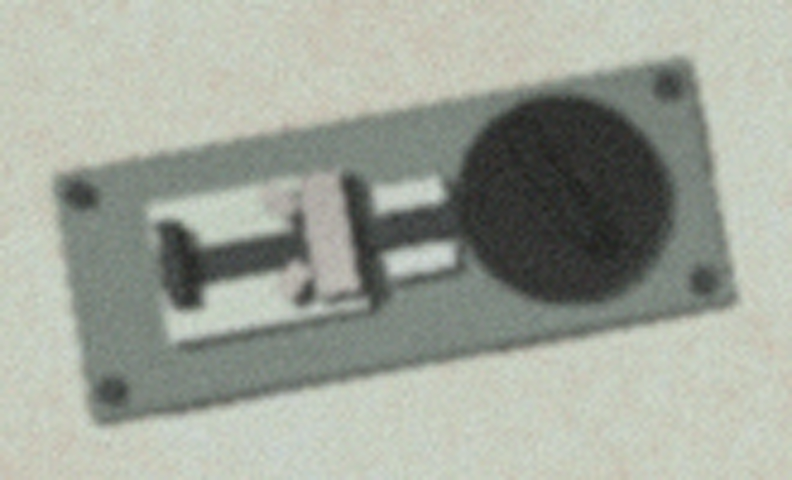

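View pics/clampz.png

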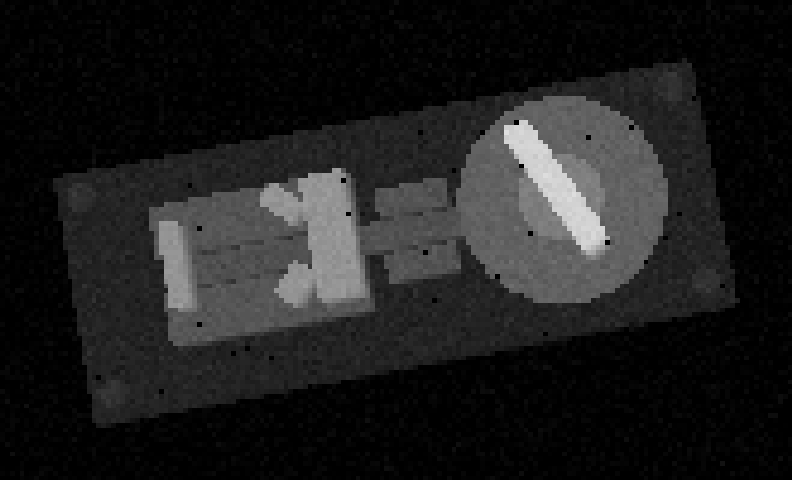

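The clamp shows clearly in depth: jaw on the left (170,265 in the crop), vee at (330,235) and knob bar at (557,187). Next I fit the pose.

```bash
python3 - <<'E'
from h import *
for n in("top","scene"):
    d=pickle.load(open(n+".pkl","rb"));W=pts(d);
    q=W.reshape(-1,3);q=q[~np.isnan(q[:,0])]
    r=(abs(q[:,0]-.56)<.13)&(abs(q[:,1]-.08)<.2);q=q[r]
    print(n,"table z",np.median(q[q[:,2]<.006,2]),"plate z",np.median(q[(q[:,2]>.008)&(q[:,2]<.02),2]))
    m=q[(q[:,2]>.008)]
    R=cv2.minAreaRect((m[:,:2]*1000).astype(np.float32));print(R)
    box=cv2.boxPoints(R);c=np.array(R[0])
    # long axis
    e=[box[1]-box[0],box[2]-box[1]];L=max(e,key=np.linalg.norm);L=L/np.linalg.norm(L);L*=np.sign(L[1])
    X=np.array([L[1],-L[0]]);yaw=np.arctan2(X[1],X[0]);print("yaw",yaw)
    def loc(w):
        p=w[:,:2]*1000-c;return np.c_[p@X,p@L]
    l=loc(q);z=q[:,2]
    for nm,s in [("jaw",(z>.046)&(l[:,1]>65)),("vee",(z>.046)&(l[:,1]>0)&(l[:,1]<60)),("skirt",(z>.030)&(l[:,1]<-20)),("bar",(z>.066)&(l[:,1]<-20))]:
        a=l[s];rr=cv2.minAreaRect(a.astype(np.float32));print(nm,len(a),a.min(0).round(1),a.max(0).round(1),"rect",rr,"z",np.median(z[s]))
    s=(z>.066)&(l[:,1]<-20);b=q[s][:,:2]*1000;R2=cv2.minAreaRect(b.astype(np.float32));_,_,vt=np.linalg.svd(b-b.mean(0));print("bar world",R2[0],b.mean(0),"dir",np.arctan2(vt[0,1],vt[0,0]))
    for pt in ([0,59],[0,-75]): print(pt,c+pt[0]*X+pt[1]*L)
    # rect of plate by 180mm*? plug in scene view
    w=W.reshape(-1,3);k=(abs(w[:,0]-.475)<.03)&(abs(w[:,1]+.295)<.03)&(w[:,2]>.055);print("plug",cv2.minAreaRect((w[k,:2]*1000).astype(np.float32)))
E
```

```text
top table z 0.00036292208098447445 plate z 0.012358647936045903
((580.0557250976562, 89.99872589111328), (110.47869873046875, 280.06976318359375), 10.887757301330566)
yaw 0.19002712
jaw 85 [-18.   81.2] [17.2 90.3] rect ((-0.3938102722167969, 85.82646179199219), (35.27617263793945, 9.026283264160156), 0.4090898633003235) z 0.052262987936989955
vee 346 [-26.3  11. ] [25.9 45.7] rect ((-0.19141387939453125, 28.322002410888672), (34.61582565307617, 52.175357818603516), 89.92813110351562) z 0.05224761304326754
skirt 1488 [ -44. -119.] [ 43.7 -20.2] rect ((2.5336647033691406, -70.73690032958984), (96.9109878540039, 86.9406967163086), 57.53466796875) z 0.03519846318373672
bar 189 [-28.3 -90.9] [ 26.6 -59.4] rect ((-0.2679100036621094, -75.10400390625), (59.333595275878906, 11.960996627807617), 24.7824764251709) z 0.07402959563607739
bar world (593.9786987304688, 16.196062088012695) [593.28774193  15.83095603] dir -2.5184712598841252
[0, 59] [568.911479   147.93667221]
[0, -75] [594.22213936  16.34879303]
plug ((474.8904113769531, -295.0063781738281), (36.804534912109375, 36.491817474365234
[... 445 characters left out ...]
), (55.91897964477539, 37.76024627685547), 1.9668124914169312) z 0.05260429766861351
skirt 1008 [ -43.  -118.4] [ 46.1 -20.5] rect ((5.633159637451172, -69.58656311035156), (98.13296508789062, 84.08978271484375), 74.31230163574219) z 0.03658816012525741
bar 156 [-27.3 -91.2] [ 29.5 -57.6] rect ((1.7828998565673828, -74.31289672851562), (60.76417541503906, 13.852212905883789), 24.208465576171875) z 0.07366036298516909
bar world (597.0250244140625, 19.010162353515625) [598.81399954  18.15165885] dir 0.6353605376603678
[0, 59] [570.22615623 149.61384583]
[0, -75] [595.4029541   18.00029755]
plug ((477.7532653808594, -292.6596984863281), (36.591312408447266, 36.1883659362793), 89.42796325683594)
```

```bash
cat >> h.py <<'E'
from scipy.spatial.transform import Rotation as Ro
def to(s,p,ya=None):
    R=Ro.from_rotvec(s["eef_rot"]).as_matrix()
    y=np.arctan2(R[1,1],R[0,1])
    print("t",round(s["time_s"],2),"pos",(s["eef_pos"]*1000).round(1),"yang",round(y,3),"tilt z",R[:,2].round(4),"j",np.round(s["joint_pos"],3),"F",np.round(s["ft_force"],2),"T",np.round(s["torque"],3),"op",round(s["opening"]*1000,2))
    if p is not None:
        print("shift cm",(R.T@(np.array(p)-s["eef_pos"])*100).round(2))
    if ya is not None: print("az",round(-((ya-y+np.pi)%(2*np.pi)-np.pi),3), "rawdiff", ya-y)
E
python3 - <<'E'
from h import *
from plant import *
to(get_state(),[.476,-.294,.2],-1.1)
E
```

```text
t 0.1 pos [195.9 486.4 217.6] yang 1.188 tilt z [-7.0e-04 -1.6e-03 -1.0e+00] j [ 1.188  0.261 -0.139  1.173  0.     1.571] F [ 0.44 -0.6  -0.42] T [-0.011 -0.009 -0.031] op 85.37
shift cm [-55.14 -61.93   1.87]
az 2.288 rawdiff -2.288005473066634
```

>>> {"api": "servo_tool", "payload": {"rows": [[[-28,-31,0,0,0,1.1,8.5],[-28,-31,0,0,0,1.1,8.5],[-28,-31,0,0,0,1.1,8.5],[-28,-31,0,0,0,1.1,8.5],[-28,-31,0,0,0,1.1,8.5],[-28,-31,0,0,0,1.1,8.5],[-28,-31,0,0,0,1.1,8.5],[-28,-31,0,0,0,1.1,8.5],[-55,-62,0,0,0,2.29,7],[-55,-62,0,0,0,2.29,7]]]}}

```text
time_s: 1.1
eef_pos: [0.3667, 0.015, 0.2183]
eef_rot: [2.45, 1.966, 0.001]
ft_force: [0.9, 0.8, 0.0]
opening: 0.0704
```

```bash
python3 - <<'E'
from h import *
from plant import *
to(get_state(),[.476,-.294,.2],-1.1)
E
```

```text
t 1.1 pos [366.7  15.  218.3] yang -0.218 tilt z [ 3.e-04  2.e-04 -1.e+00] j [ 0.041 -0.012 -0.461  1.122  0.     1.83 ] F [0.89 0.77 0.  ] T [ 0.046 -0.067  0.048] op 70.38
shift cm [-27.81  17.36   1.82]
az 0.882 rawdiff -0.8818110540179547
```

>>> {"api": "servo_tool", "payload": {"rows": [[[-27.8,17.4,1,0,0,0.88,6.5],[-27.8,17.4,1,0,0,0.88,6.5],[-27.8,17.4,1,0,0,0.88,6.5],[-27.8,17.4,1,0,0,0.88,6.5],[-27.8,17.4,1,0,0,0.88,6.5],[-27.8,17.4,1,0,0,0.88,6.5],[-27.8,17.4,1,0,0,0.88,6.5],[-27.8,17.4,1,0,0,0.88,6.5],[-27.8,17.4,1,0,0,0.88,6.5],[-27.8,17.4,1,0,0,0.88,6.5]]]}}

```text
time_s: 2.1
eef_pos: [0.4776, -0.2901, 0.208]
eef_rot: [-3.05, -0.746, 0.002]
ft_force: [-0.2, 0.8, -0.4]
opening: 0.0652
```

```bash
python3 - <<'E'
from h import *
from plant import *
to(get_state(),[.476,-.294,.11],-1.1)
d=snapshot("wrist");pickle.dump(d,open("w1.pkl","wb"));cv2.imwrite("pics/w1.png",d["color"][:,:,::-1])
W=pts(d);w=W.reshape(-1,3);k=(abs(w[:,0]-.475)<.035)&(abs(w[:,1]+.295)<.03)&(w[:,2]>.055)&(w[:,2]<.07);print("plug",cv2.minAreaRect((w[k,:2]*1000).astype(np.float32)),np.median(w[k,2]))
E
```

```text
t 2.1 pos [ 477.6 -290.1  208. ] yang -1.091 tilt z [-0.0013  0.0011 -1.    ] j [-0.546  0.324 -0.074  1.175  0.     2.116] F [-0.19  0.81 -0.37] T [0.014 0.004 0.04 ] op 65.16
shift cm [-0.31  0.28  9.8 ]
az 0.009 rawdiff -0.008814816609245657
plug ((476.6080322265625, -293.4360656738281), (37.05891418457031, 36.31135940551758), 27.20147705078125) 0.06151973875550169
```

View pics/w1.png

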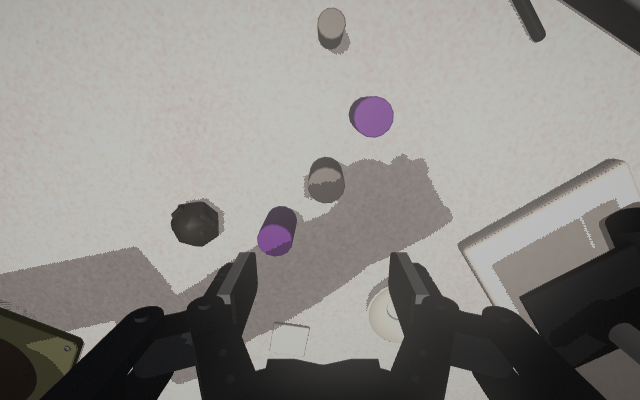

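The wrist view shows the grey plug at (326,180) between the purple ones, and all three cameras agree within 2 mm. I'm going down now.

```bash
python3 - <<'E'
from h import *
from plant import *
to(get_state(),[.4765,-.2937,.037],-1.1)
E
```

```text
t 2.15 pos [ 477.7 -290.   208.3] yang -1.091 tilt z [-8.e-04  7.e-04 -1.e+00] j [-0.546  0.323 -0.074  1.174  0.     2.116] F [ 0.17  0.38 -0.21] T [-0.027 -0.     0.029] op 64.86
shift cm [-0.28  0.29 17.13]
az 0.009 rawdiff -0.00922397321953472
```

>>> {"api": "servo_tool", "payload": {"rows": [[[-0.28,0.29,5,0,0,0.01,6.5],[-0.28,0.29,9,0,0,0.01,6.5],[-0.28,0.29,11,0,0,0.01,6.5],[-0.28,0.29,13,0,0,0.01,6.5],[-0.28,0.29,14.5,0,0,0.01,6.5],[-0.28,0.29,16,0,0,0.01,6.5],[-0.28,0.29,17,0,0,0.01,6.5],[-0.28,0.29,17,0,0,0.01,6.5]]]}}

```text
time_s: 2.95
eef_pos: [0.4761, -0.2937, 0.0374]
eef_rot: [-3.053, -0.731, 0.003]
ft_force: [-0.1, 1.0, -0.5]
opening: 0.0649
```

```bash
python3 - <<'E'
from h import *
from plant import *
d=snapshot("wrist");pickle.dump(d,open("w2.pkl","wb"));cv2.imwrite("pics/w2.png",d["color"][:,:,::-1])
to(get_state(),[.4765,-.2937,.037],-1.1)
W=pts(d);w=W.reshape(-1,3);k=(abs(w[:,0]-.475)<.022)&(abs(w[:,1]+.295)<.022)&(w[:,2]>.055)&(w[:,2]<.065);print("plug",cv2.minAreaRect((w[k,:2]*1000).astype(np.float32)),np.median(w[k,2]))
E
```

```text
t 3.0 pos [ 476.8 -294.3   38.3] yang -1.101 tilt z [-9.e-04  6.e-04 -1.e+00] j [-0.553  0.455 -0.348  0.77   0.     2.119] F [ 0.03 -0.33  0.17] T [-0.031 -0.007 -0.013] op 64.85
shift cm [-0.   -0.06  0.13]
az -0.001 rawdiff 0.001019046589650019
plug ((476.5948181152344, -293.3293151855469), (37.65571594238281, 37.317691802978516), 21.960426330566406) 0.06145210576386372
```

View pics/w2.png

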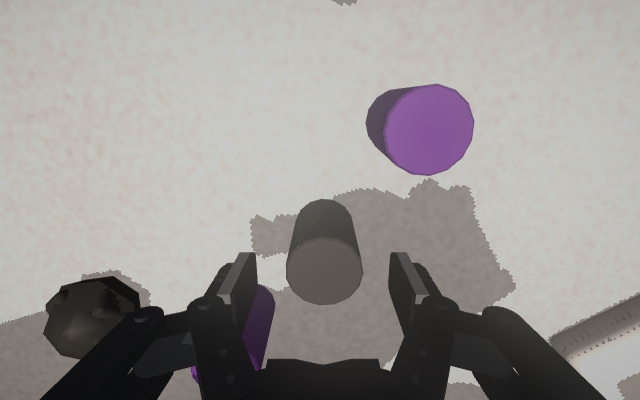

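The plug top at (325,270) is centred between the pads. Closing.

>>> {"api": "servo_tool", "payload": {"rows": [[[0,0,0,0,0,0,3.0],[0,0,0,0,0,0,3.0],[0,0,0,0,0,0,3.0],[0,0,0,0,0,0,3.0],[0,0,0,0,0,0,3.0],[0,0,0,0,0,0,3.0],[0,0,-2,0,0,0,3.0],[0,0,-5,0,0,0,3.0],[0,0,-9,0,0,0,3.0],[0,0,-13,0,0,0,3.0]]]}}

```text
time_s: 4.0
eef_pos: [0.4765, -0.2949, 0.1693]
eef_rot: [-3.055, -0.729, 0.002]
ft_force: [1.5, -0.9, -1.8]
opening: 0.0336
```

```bash
python3 - <<'E'
from h import *
from plant import *
d=snapshot("wrist");pickle.dump(d,open("w3.pkl","wb"));cv2.imwrite("pics/w3.png",d["color"][:,:,::-1])
s=get_state()
to(s,[.569,.1484,.18],0.19)
W=pts(d);w=W.reshape(-1,3)-s["eef_pos"];R=Ro.from_rotvec(s["eef_rot"]).as_matrix();w=w@R*1000
k=(abs(w[:,0])<26)&(abs(w[:,1])<16)&(w[:,2]<-5)&(w[:,2]>-35);print("plug tool",w[k].min(0),w[k].max(0),np.median(w[k],0),k.sum())
E
```

```text
t 4.05 pos [ 480.2 -297.2  176.8] yang -1.102 tilt z [ 0.009  -0.0057 -0.9999] j [-0.554  0.339 -0.134  1.087 -0.     2.119] F [ 1.75 -1.48  2.24] T [-0.137 -0.199 -0.036] op 34.0
shift cm [ 28.05 -35.74  -0.49]
az -1.292 rawdiff 1.2921887064466833
plug tool [-21.46649735 -15.99867576 -34.97739357] [16.74761927 15.97455082 -5.00474782] [  1.17153833  -1.22574749 -14.5747287 ] 4288
```

View pics/w3.png

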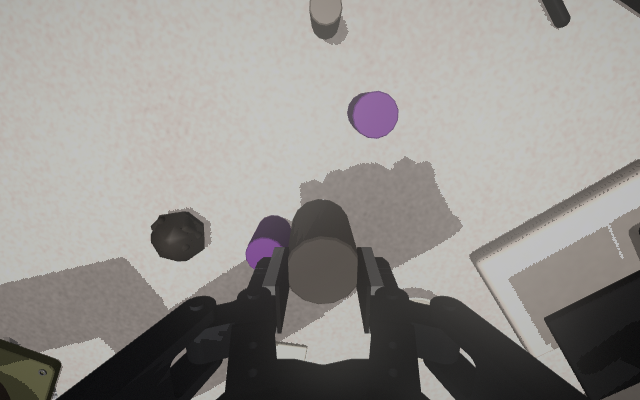

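Held. Now carry it to above the seat.

>>> {"api": "servo_tool", "payload": {"rows": [[[2,-2.5,0,0,0,-0.1,3],[5,-6.5,0,0,0,-0.23,3],[8.3,-10.5,0,0,0,-0.36,3],[11.5,-14.5,0,0,0,-0.5,3],[14.7,-18.5,0,0,0,-0.64,3],[18,-22.7,0,0,0,-0.8,3],[21,-26.7,0,0,0,-0.94,3],[24,-30.5,0,0,0,-1.08,3],[26.5,-33.5,0,0,0,-1.2,3],[28,-35.7,0,0,0,-1.29,3]]]}}

```text
time_s: 5.05
eef_pos: [0.5664, 0.1533, 0.1681]
eef_rot: [1.995, 2.427, 0.002]
ft_force: [0.4, -1.4, -2.7]
opening: 0.0338
```

>>> {"api": "servo_tool", "payload": {"rows": [[[0,0,0,0,0,0,3],[0,0,0,0,0,0,3],[0,0,0,0,0,0,3],[0,0,0,0,0,0,3]]]}}

```text
time_s: 5.45
eef_pos: [0.5654, 0.1485, 0.1683]
eef_rot: [-2.006, -2.418, 0.001]
ft_force: [0.2, -0.1, -2.2]
opening: 0.0334
```

```bash
cat > meas.py <<'E'
from h import *
from plant import *
import sys
s=get_state();to(s,None)
for n in ("top","wrist","scene"):
    d=snapshot(n);pickle.dump(d,open(f"{n}_{sys.argv[1]}.pkl","wb"));cv2.imwrite(f"pics/{n}_{sys.argv[1]}.png",d["color"][:,:,::-1])
s=get_state();to(s,None)
E
python3 meas.py a; python3 - <<'E'
from h import *
from plant import *
s=get_state();to(s,[.569,.1484,.18],0.19)
d=pickle.load(open("wrist_a.pkl","rb"));W=pts(d)
q=W.reshape(-1,3);q=q[~np.isnan(q[:,0])]
c0=np.array([.5806,.0905]);L=np.array([-.1887,.982]);X=np.array([L[1],-L[0]])
l=np.c_[(q[:,:2]-c0)@X,(q[:,:2]-c0)@L]*1000;z=q[:,2]
for nm,m in [("vee",(z>.047)&(z<.057)&(l[:,1]<60)&(l[:,1]>0)&(abs(l[:,0])<35)),("jaw",(z>.047)&(z<.057)&(l[:,1]>70)&(l[:,1]<100)&(abs(l[:,0])<25)),("plate",(z>.006)&(z<.017)&(abs(l[:,0])<65)&(l[:,1]>-150)&(l[:,1]<150)),("bar",(z>.068)&(z<.08)&(l[:,1]<-30)&(abs(l[:,0])<40))]:
    a=l[m]
    if len(a)>5: print(nm,len(a),a.min(0).round(1),a.max(0).round(1),cv2.minAreaRect(a.astype(np.float32)))
E
```

```text
t 5.45 pos [565.4 148.5 168.3] yang 0.186 tilt z [-4.e-04 -4.e-04 -1.e+00] j [ 0.257  0.386 -0.085  1.1   -0.     1.642] F [ 0.18 -0.06 -2.24] T [ 0.006 -0.028 -0.022] op 33.38
t 5.6 pos [565.7 148.8 168.5] yang 0.186 tilt z [ 1.e-04 -0.e+00 -1.e+00] j [ 0.257  0.386 -0.085  1.1   -0.     1.642] F [ 0.42 -0.32 -1.92] T [ 0.036 -0.061 -0.03 ] op 33.44
t 5.6 pos [565.7 148.8 168.5] yang 0.186 tilt z [ 1.e-04 -0.e+00 -1.e+00] j [ 0.257  0.386 -0.085  1.1   -0.     1.642] F [ 0.42 -0.32 -1.92] T [ 0.036 -0.061 -0.03 ] op 33.44
shift cm [-0.1   0.32 -1.15]
az -0.004 rawdiff 0.003670235082878781
vee 177 [-23.6  16. ] [26.  48.8] ((7.242647171020508, 41.175682067871094), (25.320764541625977, 56.59378433227539), 59.731075286865234)
jaw 420 [-17.8  83.1] [17.4 91.5] ((-0.2128467559814453, 87.30315399169922), (35.185447692871094, 8.391312599182129), 0.07536961138248444)
plate 9862 [ -55.1 -137.9] [ 55.1 141.5] ((-0.03473663330078125, 1.80023193359375), (279.353515625, 110.15482330322266), 89.98517608642578)
bar 841 [-28.4 -89.9] [ 28.4 -55.2] ((-0.16120147705078125, -72.75324249267578), (60.274681091308594, 12.53763198852539), 24.86870765686035)
```

View pics/wrist_a.png

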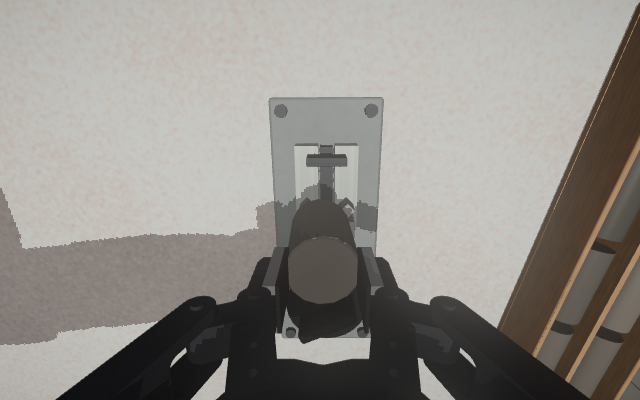

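View pics/scene_a.png

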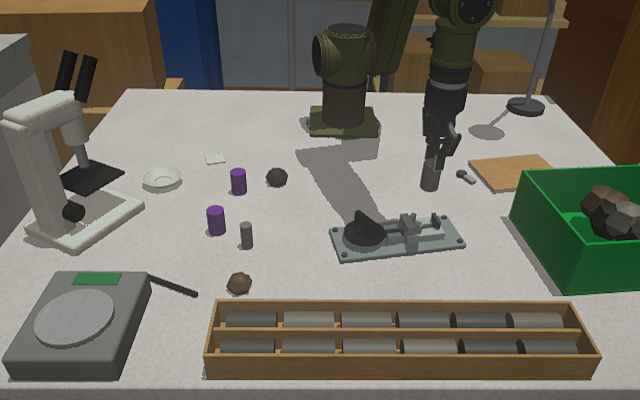

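The scene and wrist views show the plug held above the seat side (wrist (323,270), jaw at (327,160)). Next I measure the held plug in the same images as the clamp.

```bash
python3 - <<'E'
from h import *
c0=np.array([.5806,.0905]);L=np.array([-.1887,.982]);X=np.array([L[1],-L[0]])
d=pickle.load(open("wrist_a.pkl","rb"));W=pts(d)
g=d["color"].astype(int)
# circle fit by points on upper face (top z max cluster)
m=np.zeros((400,640),bool);m[225:310,280:366]=1
q=W[m];z=q[:,2];h=np.nanpercentile(z,[50,80,90,95,99]);print(h)
sel=m&(W[...,2]>.187)&(W[...,2]<.205)
vv,uu=np.nonzero(sel);print(len(uu),uu.min(),uu.max(),vv.min(),vv.max())
a=W[sel];ll=np.c_[(a[:,:2]-c0)@X,(a[:,:2]-c0)@L]*1000
print(cv2.minAreaRect(ll.astype(np.float32)),ll.min(0),ll.max(0),np.median(a[:,2]))
for n in("top","scene"):
    d=pickle.load(open(n+"_a.pkl","rb"));W=pts(d);q=W.reshape(-1,3);q=q[~np.isnan(q[:,0])]
    l=np.c_[(q[:,:2]-c0)@X,(q[:,:2]-c0)@L]*1000;k=(abs(l[:,0])<35)&(abs(l[:,1]-59)<35)&(q[:,2]>.125)&(q[:,2]<.15)
    print(n,k.sum());
    if k.sum()>5:print(l[k].min(0),l[k].max(0))
E
```

```text
[0.1901066  0.19112788 0.19711215 0.20728796 0.21682785]
4602 280 365 233 304
((-5.1729888916015625, 60.126564025878906), (38.288536071777344, 40.59435272216797), 80.62562561035156) [-23.8427168   40.88907808] [17.30554227 78.9379803 ] 0.19047759360175862
top 67
[-24.95337219  38.61063125] [ 5.39933579 65.17336765]
scene 149
[-14.34143655  39.56124156] [15.94504386 77.91244052]
```

```bash
python3 - <<'E'
from h import *
from plant import *
s=get_state();to(s,[.5695,.149,.1],0.19)
E
```

```text
t 5.6 pos [565.7 148.8 168.5] yang 0.186 tilt z [ 1.e-04 -0.e+00 -1.e+00] j [ 0.257  0.386 -0.085  1.1   -0.     1.642] F [ 0.42 -0.32 -1.92] T [ 0.036 -0.061 -0.03 ] op 33.44
shift cm [-0.05  0.37  6.85]
az -0.004 rawdiff 0.003670235082878781
```

>>> {"api": "servo_tool", "payload": {"rows": [[[-0.05,0.37,2,0,0,0,3],[-0.05,0.37,4,0,0,0,3],[-0.05,0.37,6,0,0,0,3],[-0.05,0.37,7,0,0,0,3],[-0.05,0.37,7,0,0,0,3],[-0.05,0.37,7,0,0,0,3],[-0.05,0.37,7,0,0,0,3]]]}}

```text
time_s: 6.3
eef_pos: [0.5705, 0.1501, 0.0996]
eef_rot: [2.003, 2.419, 0.003]
ft_force: [-0.9, 0.2, -2.6]
opening: 0.0335
```

```bash
python3 meas.py b; python3 - <<'E'
from h import *
c0=np.array([.5808,.091]);L=np.array([-.1887,.982]);X=np.array([L[1],-L[0]])
d=pickle.load(open("wrist_b.pkl","rb"));W=pts(d)
q=W.reshape(-1,3);q=q[~np.isnan(q[:,0])]
l=np.c_[(q[:,:2]-c0)@X,(q[:,:2]-c0)@L]*1000;z=q[:,2]
for nm,m in [("jaw",(z>.047)&(z<.057)&(l[:,1]>75)&(l[:,1]<100)&(abs(l[:,0])<25)),("plate+",(z>.006)&(z<.017)&(abs(l[:,0])<65)&(l[:,1]>90)&(l[:,1]<150)),("plugtop",(z>.115)&(z<.124)&(abs(l[:,0])<19)&(abs(l[:,1]-59)<25))]:
    a=l[m]
    if len(a)>5: print(nm,len(a),a.min(0).round(1),a.max(0).round(1),cv2.minAreaRect(a.astype(np.float32)))
for n in ("scene","top"):
    d=pickle.load(open(n+"_b.pkl","rb"));c=d["color"][150:260,320:480] if n=="scene" else d["color"][110:220,165:330]
    cv2.imwrite(f"pics/{n}_bc.png",cv2.resize(c[:,:,::-1],None,fx=4.5,fy=4.5,interpolation=cv2.INTER_CUBIC))
E
```

```text
t 6.3 pos [570.5 150.1  99.6] yang 0.188 tilt z [ 2.3e-03  6.0e-04 -1.0e+00] j [ 0.257  0.439 -0.189  0.94  -0.     1.64 ] F [-0.95  0.24 -2.56] T [ 0.029 -0.056  0.   ] op 33.52
t 6.45 pos [570.2 150.2  99.3] yang 0.188 tilt z [ 1.8e-03  4.0e-04 -1.0e+00] j [ 0.258  0.439 -0.19   0.94  -0.     1.64 ] F [-0.4  -0.68 -2.58] T [ 0.002 -0.048 -0.017] op 33.49
jaw 736 [-18.2  82.6] [17.5 91.1] ((-0.2981433868408203, 86.93941497802734), (8.52572250366211, 35.677581787109375), 89.60383605957031)
plate+ 8579 [-55.4  90. ] [ 54.7 140.8] ((-0.3784751892089844, 115.30471801757812), (50.77657699584961, 110.07199096679688), 89.88402557373047)
plugtop 4317 [-19.   41.2] [18.9 79.3] ((1.8470582962036133, 60.120338439941406), (37.376434326171875, 38.14474105834961), 8.877218246459961)
```

View pics/scene_bc.png

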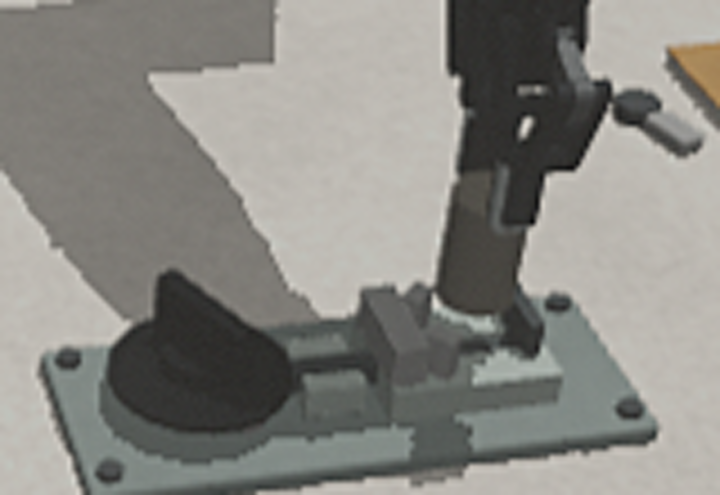

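View pics/wrist_b.png

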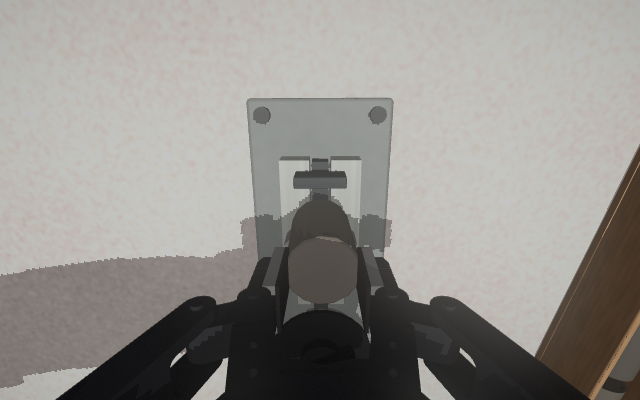

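Plug is at clamp-frame y≈59.3 and x≈+1 mm. I descend to just above the seat, then feel for it.

>>> {"api": "servo_tool", "payload": {"rows": [[[0,-0.1,0.6,0,0,0,3],[0,-0.1,1.2,0,0,0,3],[0,-0.1,1.8,0,0,0,3],[0,-0.1,2.3,0,0,0,3],[0,-0.1,2.6,0,0,0,3],[0,-0.1,2.7,0,0,0,3],[0,-0.1,2.7,0,0,0,3],[0,-0.1,2.7,0,0,0,3]]]}}

```text
time_s: 7.25
eef_pos: [0.5687, 0.1499, 0.0715]
eef_rot: [2.003, 2.42, 0.001]
ft_force: [0.5, 0.1, -1.2]
opening: 0.0337
```

>>> {"api": "servo_tool", "payload": {"rows": [[[0,0,0.1,0,0,0,3],[0,0,0.2,0,0,0,3],[0,0,0.2,0,0,0,3]]]}}

```text
time_s: 7.55
eef_pos: [0.5688, 0.1499, 0.0699]
eef_rot: [2.003, 2.42, 0.001]
ft_force: [-0.0, -0.1, 1.4]
opening: 0.0337
```

>>> {"api": "servo_tool", "payload": {"rows": [[[0,0,0.05,0,0,0,3],[0,0,0.1,0,0,0,3],[0,0,0.1,0,0,0,3]]]}}

```text
time_s: 7.85
eef_pos: [0.5688, 0.1499, 0.0697]
eef_rot: [2.003, 2.42, 0.002]
ft_force: [-2.8, -0.4, 8.0]
opening: 0.0334
```

>>> {"api": "servo_tool", "payload": {"rows": [[[0,0,0.05,0,0,0,3],[0,0,0.1,0,0,0,3],[0,0,0.1,0,0,0,3]]]}}

```text
time_s: 8.15
eef_pos: [0.5688, 0.1499, 0.0696]
eef_rot: [2.002, 2.419, 0.002]
ft_force: [-4.7, -0.9, 13.3]
opening: 0.0337
```

>>> {"api": "servo_tool", "payload": {"rows": [[[0,0,-0.15,0,0,0,3],[0,0,-0.15,0,0,0,3]]]}}

```text
time_s: 8.35
eef_pos: [0.5688, 0.1499, 0.0698]
eef_rot: [2.003, 2.42, 0.002]
ft_force: [-1.9, -1.1, 7.7]
opening: 0.0337
```

```bash
python3 meas.py c; python3 - <<'E'
from h import *
c0=np.array([.5808,.091]);L=np.array([-.1887,.982]);X=np.array([L[1],-L[0]])
d=pickle.load(open("wrist_c.pkl","rb"));W=pts(d)
q=W.reshape(-1,3);q=q[~np.isnan(q[:,0])]
l=np.c_[(q[:,:2]-c0)@X,(q[:,:2]-c0)@L]*1000;z=q[:,2]
for nm,m in [("jaw",(z>.047)&(z<.057)&(l[:,1]>81)&(l[:,1]<100)&(abs(l[:,0])<25)),("plate+",(z>.006)&(z<.017)&(abs(l[:,0])<65)&(l[:,1]>90)&(l[:,1]<150)),("plugtop",(z>.086)&(z<.097)&(abs(l[:,0])<18)&(abs(l[:,1]-59)<25))]:
    a=l[m]
    if len(a)>5: print(nm,len(a),a.min(0).round(1),a.max(0).round(1),np.median(z[m]))
for n in ("scene","wrist"):
    d=pickle.load(open(n+"_c.pkl","rb"));c=d["color"][150:260,320:480] if n=="scene" else d["color"][140:380,220:420]
    f=4.5 if n=="scene" else 2.5
    cv2.imwrite(f"pics/{n}_cc.png",cv2.resize(c[:,:,::-1],None,fx=f,fy=f,interpolation=cv2.INTER_CUBIC))
E
```

```text
t 8.35 pos [568.8 149.9  69.8] yang 0.188 tilt z [ 1.2e-03  3.0e-04 -1.0e+00] j [ 0.258  0.463 -0.236  0.871  0.     1.64 ] F [-1.92 -1.09  7.72] T [-0.11   0.401  0.   ] op 33.67
t 8.5 pos [568.8 149.9  69.8] yang 0.188 tilt z [ 1.1e-03  3.0e-04 -1.0e+00] j [ 0.258  0.463 -0.235  0.871  0.     1.64 ] F [-1.79 -0.95  7.33] T [-0.111  0.49   0.031] op 33.62
jaw 964 [-18.   82.6] [17.8 91.2] 0.05328170773716174
plate+ 10969 [-55.4  90. ] [ 55.  140.8] 0.013460207435499898
plugtop 4320 [-17.9  41. ] [17.8 79.3] 0.09181485572506082
```

View pics/scene_cc.png

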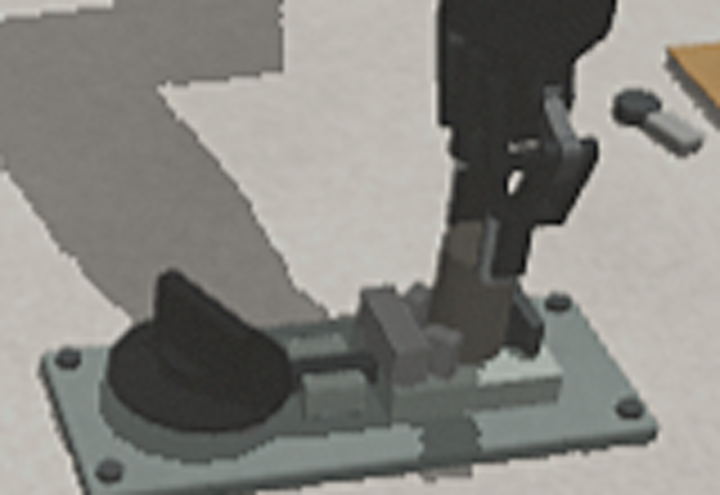

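View pics/wrist_cc.png

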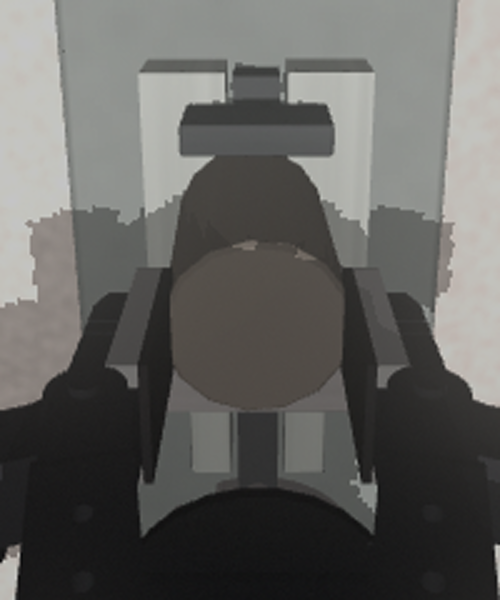

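Seated: top at ~90.5 mm, y≈59.2. I relieve the pressure and release.

>>> {"api": "servo_tool", "payload": {"rows": [[[0,0,-0.12,0,0,0,3],[0,0,-0.12,0,0,0,3]]]}}

```text
time_s: 8.7
eef_pos: [0.5686, 0.1498, 0.0699]
eef_rot: [2.003, 2.42, 0.0]
ft_force: [-0.9, -0.3, 2.1]
opening: 0.0336
```

>>> {"api": "servo_tool", "payload": {"rows": [[[0,0,0,0,0,0,3.8],[0,0,0,0,0,0,4.2],[0,0,0,0,0,0,4.6],[0,0,0,0,0,0,5.2],[0,0,0,0,0,0,6],[0,0,0,0,0,0,6.5],[0,0,0,0,0,0,6.5],[0,0,0,0,0,0,6.5],[0,0,0,0,0,0,6.5]]]}}

```text
time_s: 9.6
eef_pos: [0.5685, 0.1498, 0.07]
eef_rot: [-2.003, -2.42, -0.0]
ft_force: [-0.4, -0.6, 0.4]
opening: 0.0651
```

>>> {"api": "servo_tool", "payload": {"rows": [[[0,0,-2,0,0,0,6.5],[0,0,-4.5,0,0,0,6.5],[0,0,-8,0,0,0,6.5],[0,0,-12,0,0,0,6.5],[0,0,-12,0,0,0,6.5],[0,0,-12,0,0,0,6.5]]]}}

```text
time_s: 10.2
eef_pos: [0.5694, 0.15, 0.1913]
eef_rot: [2.002, 2.419, 0.004]
ft_force: [-0.2, -0.5, 0.6]
opening: 0.0651
```

```bash
python3 meas.py d; python3 - <<'E'
from h import *
from plant import *
c0=np.array([.5808,.091]);L=np.array([-.1887,.982]);X=np.array([L[1],-L[0]])
for n in("top","wrist","scene"):
    d=pickle.load(open(n+"_d.pkl","rb"));W=pts(d)
    q=W.reshape(-1,3);q=q[~np.isnan(q[:,0])]
    l=np.c_[(q[:,:2]-c0)@X,(q[:,:2]-c0)@L]*1000;z=q[:,2]
    for nm,m in [("jaw",(z>.047)&(z<.057)&(l[:,1]>80)&(l[:,1]<100)&(abs(l[:,0])<25)),("plate",(z>.006)&(z<.017)&(abs(l[:,0])<65)&(abs(l[:,1])<150)),("plugtop",(z>.084)&(z<.098)&(abs(l[:,0])<28)&(abs(l[:,1]-59)<30)),("bar",(z>.07)&(z<.08)&(l[:,1]<-30)&(abs(l[:,0])<40))]:
        a=l[m]
        if len(a)>5: print(n,nm,len(a),a.min(0).round(1),a.max(0).round(1),np.median(z[m]),cv2.minAreaRect(a.astype(np.float32)) if nm=="bar" else "")
to(get_state(),[.5945,.0173,.17],0.62+np.pi/2)
E
```

```text
t 10.2 pos [569.4 150.  191.3] yang 0.188 tilt z [ 2.9e-03  8.0e-04 -1.0e+00] j [ 0.258  0.379 -0.035  1.154  0.     1.64 ] F [-0.21 -0.49  0.59] T [ 0.023  0.055 -0.042] op 65.1
t 10.35 pos [567.4 149.5 188.5] yang 0.188 tilt z [-2.8e-03 -7.0e-04 -1.0e+00] j [ 0.258  0.381 -0.039  1.154  0.     1.64 ] F [ 0.07 -0.03 -1.23] T [-0.032 -0.001  0.004] op 64.87
top jaw 50 [-18.8  81.1] [16.7 88.9] 0.05245667698868505 
top plate 3401 [ -63.2 -140.8] [ 54.5 138.8] 0.01217862106098469 
top plugtop 320 [-21.6  39. ] [15.  76.3] 0.09040792354590518 
top bar 185 [-29.6 -91.7] [ 25.9 -60.6] 0.07372172157003665 ((-1.1523056030273438, -75.96365356445312), (58.99946594238281, 11.891189575195312), 24.73623275756836)
wrist jaw 369 [-18.2  82.8] [17.  90.9] 0.05339564935824574 
wrist plate 11648 [ -55.6 -138.9] [ 54.9 140.9] 0.013466384681862564 
wrist plugtop 1492 [-20.1  40.5] [16.  78.6] 0.09144418719369327 
wrist bar 655 [-28.  -89.3] [ 27.4 -56.3] 0.07495995264177388 ((-0.10934066772460938, -72.9374008178711), (58.965118408203125, 12.331552505493164), 24.818862915039062)
scene jaw 48 [-17.   81.3] [18.9 91.2] 0.052659467061001684 
scene plate 2337 [ -55.9 -139.7] [ 57.9 141.5] 0.012983247362853043 
scene plugtop 185 [-21.5  40.8] [19.1 77.4] 0.09066396471180385 
scene bar 129 [-27.4 -89.9] [ 29.2 -57.4] 0.07444553684962066 ((0.5876693725585938, -74.75250244140625), (60.89090347290039, 13.422460556030273), 25.956056594848633)
t 10.35 pos [567.4 149.5 188.5] yang 0.188 tilt z [-2.8e-03 -7.0e-04 -1.0e+00] j [ 0.258  0.381 -0.039  1.154  0.     1.64 ] F [ 0.07 -0.03 -1.23] T [-0.032 -0.001  0.004] op 64.87
shift cm [-13.5    0.2    1.85]
az -2.003 rawdiff 2.002807545068014
```

View pics/wrist_d.png

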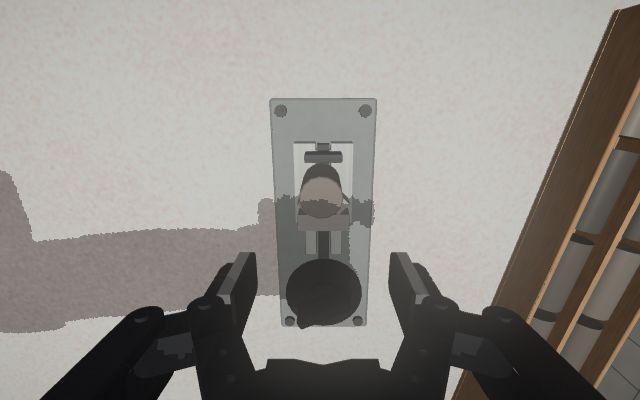

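Step one holds: the plug is upright and released at wrist (322,200), and the jaw is still open. Now to the knob.

>>> {"api": "servo_tool", "payload": {"rows": [[[-2,0,0,0,0,-0.14,4.5],[-6,0.1,0,0,0,-0.28,4.5],[-10,0.2,0,0,0,-0.42,4.5],[-13.5,0.2,0,0,0,-0.56,4.5],[-13.5,0.2,0,0,0,-0.7,4.5],[-13.5,0.2,0,0,0,-0.84,4.5],[-13.5,0.2,0,0,0,-0.98,4.5],[-13.5,0.2,0,0,0,-1.12,4.5],[-13.5,0.2,0,0,0,-1.26,4.5],[-13.5,0.2,0,0,0,-1.4,4.5]]]}}

```text
time_s: 11.35
eef_pos: [0.5945, 0.0175, 0.1882]
eef_rot: [0.036, -3.138, 0.0]
ft_force: [-0.6, 0.7, -0.6]
opening: 0.0452
```

>>> {"api": "servo_tool", "payload": {"rows": [[[0,0,0,0,0,-0.14,4.5],[0,0,0,0,0,-0.28,4.5],[0,0,0,0,0,-0.42,4.5],[0,0,0,0,0,-0.56,4.5],[0,0,0,0,0,-0.6,4.5],[0,0,0,0,0,-0.6,4.5],[0,0,0,0,0,-0.6,4.5]]]}}

```text
time_s: 12.05
eef_pos: [0.5949, 0.0175, 0.1888]
eef_rot: [0.952, -2.992, -0.001]
ft_force: [0.2, -0.3, -0.1]
opening: 0.0449
```

```bash
python3 meas.py e; python3 - <<'E'
from h import *
from plant import *
c0=np.array([.5808,.091]);L=np.array([-.1887,.982]);X=np.array([L[1],-L[0]])
for n in("wrist","scene"):
    d=pickle.load(open(n+"_e.pkl","rb"));W=pts(d)
    q=W.reshape(-1,3);q=q[~np.isnan(q[:,0])]
    l=np.c_[(q[:,:2]-c0)@X,(q[:,:2]-c0)@L]*1000;z=q[:,2]
    for nm,m in [("plate",(z>.006)&(z<.017)&(abs(l[:,0])<65)&(abs(l[:,1])<150)),("plugtop",(z>.084)&(z<.098)&(abs(l[:,0])<28)&(abs(l[:,1]-59)<30)),("bar",(z>.07)&(z<.08)&(l[:,1]<-30)&(abs(l[:,0])<40))]:
        a=l[m];
        if nm=="bar": w=q[m][:,:2]*1000;print(w.mean(0),cv2.minAreaRect(w.astype(np.float32)))
        if len(a)>5: print(n,nm,len(a),a.min(0).round(1),a.max(0).round(1),np.median(z[m]))
to(get_state(),[.5948,.0179,.05],2.194)
E
```

```text
t 12.05 pos [594.9  17.5 188.8] yang 2.187 tilt z [-2.2e-03 -1.0e-04 -1.0e+00] j [ 0.029  0.395 -0.016  1.162 -0.    -0.587] F [ 0.23 -0.32 -0.13] T [ 0.065 -0.031 -0.001] op 44.94
t 12.2 pos [595.4  17.5 189.5] yang 2.187 tilt z [-9.e-04 -0.e+00 -1.e+00] j [ 0.029  0.394 -0.015  1.162 -0.    -0.587] F [0.39 0.2  0.23] T [0.015 0.013 0.001] op 44.65
wrist plate 10953 [ -55.3 -139.1] [ 55.2 141. ] 0.013400439664447214
wrist plugtop 1376 [-21.1  40.5] [16.5 77.7] 0.09127899073988724
[592.97662259  17.15934415] ((594.2611694335938, 17.82485008239746), (58.77520751953125, 11.776529312133789), 35.66050720214844)
wrist bar 849 [-28.7 -90.6] [ 27.4 -57.3] 0.075129912426052
scene plate 2324 [ -57.7 -139.9] [ 58.8 141.1] 0.012981149120540221
scene plugtop 192 [-20.   39.9] [19.  76.9] 0.09075881401392219
[597.77555865  17.94277549] ((595.2913818359375, 18.088228225708008), (59.75913619995117, 14.943397521972656), 34.86153030395508)
scene bar 129 [-26.8 -90.3] [ 28.7 -57.5] 0.0743437038287618
t 12.2 pos [595.4  17.5 189.5] yang 2.187 tilt z [-9.e-04 -0.e+00 -1.e+00] j [ 0.029  0.394 -0.015  1.162 -0.    -0.587] F [0.39 0.2  0.23] T [0.015 0.013 0.001] op 44.65
shift cm [1.000e-02 6.000e-02 1.395e+01]
az -0.007 rawdiff 0.006509708361054578
```

View pics/wrist_e.png

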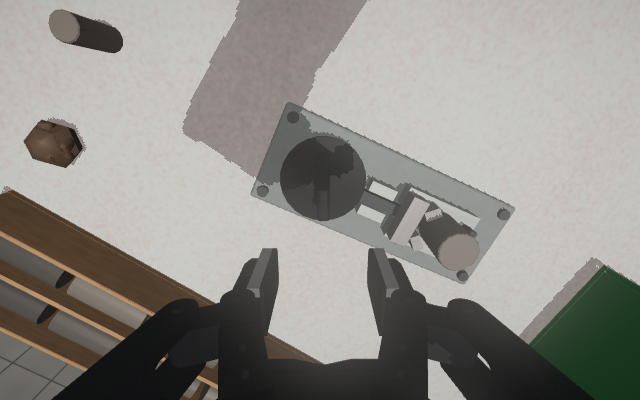

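The bar (322,175) lies parallel to the pads and centred. I descend to grip height with the jaws open.

>>> {"api": "servo_tool", "payload": {"rows": [[[0,0.05,4,0,0,0,4.5],[0,0.05,8,0,0,0,4.5],[0,0.05,10,0,0,0,4.5],[0,0.05,11.5,0,0,0,4.5],[0,0.05,13,0,0,0,4.5],[0,0.05,13.9,0,0,0,4.5],[0,0.05,13.9,0,0,0,4.5],[0,0.05,13.9,0,0,0,4.5],[0,0.05,13.9,0,0,0,4.5]]]}}

```text
time_s: 13.1
eef_pos: [0.5962, 0.018, 0.052]
eef_rot: [-0.954, 2.992, -0.001]
ft_force: [-0.5, 0.7, 0.6]
opening: 0.0446
```

```bash
python3 meas.py f; python3 - <<'E'
from h import *
d=pickle.load(open("wrist_f.pkl","rb"));print(0)
E
```

```text
t 13.1 pos [596.2  18.   52. ] yang 2.188 tilt z [ 1.8e-03  1.0e-04 -1.0e+00] j [ 0.03   0.491 -0.238  0.839  0.    -0.587] F [-0.53  0.71  0.62] T [ 0.025 -0.019 -0.01 ] op 44.56
t 13.25 pos [596.   18.   51.8] yang 2.188 tilt z [ 1.6e-03  1.0e-04 -1.0e+00] j [ 0.03   0.491 -0.239  0.839  0.    -0.587] F [ 0.77  0.   -0.42] T [ 0.029  0.001 -0.034] op 44.76
0
```

View pics/wrist_f.png

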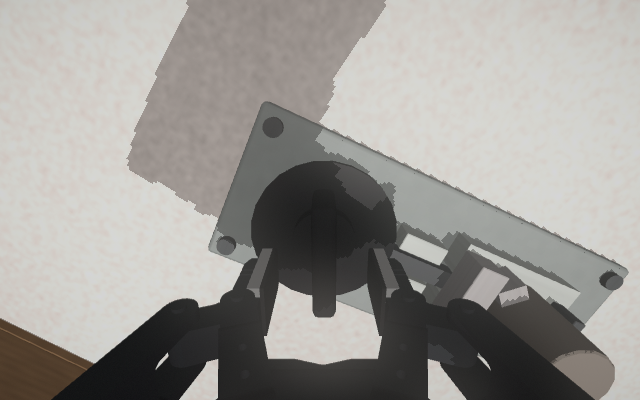

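The bar (324) sits between the pads (270/370). A small correction, then close.

>>> {"api": "servo_tool", "payload": {"rows": [[[0.09,0.05,0.1,0,0,0,3],[0.09,0.05,0.1,0,0,0,2],[0.09,0.05,0.1,0,0,0,1.5],[0.09,0.05,0.1,0,0,0,1],[0.09,0.05,0.1,0,0,0,0.5],[0.09,0.05,0.1,0,0,0,0.5],[0.09,0.05,0.1,0,0,0,0.5],[0.09,0.05,0.1,0,0,0,0.5],[0.09,0.05,0.1,0,0,0,0.5]]]}}

```text
time_s: 14.15
eef_pos: [0.5946, 0.0174, 0.0503]
eef_rot: [-0.954, 2.993, -0.001]
ft_force: [0.1, -3.2, 3.8]
opening: 0.0102
```

```bash
cat > st.py <<'E'
from h import *
from plant import *
to(get_state(),None)
E
python3 st.py
```

```text
t 14.15 pos [594.6  17.4  50.3] yang 2.188 tilt z [ 5.e-04 -8.e-04 -1.e+00] j [ 0.03   0.492 -0.243  0.836 -0.001 -0.587] F [ 0.1  -3.23  3.78] T [-0.613  0.076  0.096] op 10.16
```

>>> {"api": "servo_tool", "payload": {"rows": [[[0,0,0,0,0,0.04,0.5],[0,0,0,0,0,0.08,0.5],[0,0,0,0,0,0.12,0.5],[0,0,0,0,0,0.12,0.5]]]}}

```text
time_s: 14.55
eef_pos: [0.5946, 0.0175, 0.0503]
eef_rot: [-0.773, 3.045, -0.001]
ft_force: [-0.8, -3.5, 4.7]
opening: 0.0102
```

```bash
python3 st.py
```

```text
t 14.55 pos [594.6  17.5  50.3] yang 2.068 tilt z [ 6.e-04 -8.e-04 -1.e+00] j [ 0.03   0.491 -0.243  0.836 -0.001 -0.467] F [-0.83 -3.49  4.68] T [-0.742  0.043  0.048] op 10.18
```

>>> {"api": "servo_tool", "payload": {"rows": [[[0,0,0,0,0,0.03,0.5],[0,0,0,0,0,0.06,0.5],[0,0,0,0,0,0.09,0.5],[0,0,0,0,0,0.09,0.5]]]}}

```text
time_s: 14.95
eef_pos: [0.5946, 0.0175, 0.0502]
eef_rot: [-0.633, 3.077, -0.001]
ft_force: [-1.2, -4.6, 5.6]
opening: 0.0101
```

```bash
python3 st.py
```

```text
t 14.95 pos [594.6  17.5  50.2] yang 1.977 tilt z [ 5.e-04 -8.e-04 -1.e+00] j [ 0.03   0.492 -0.243  0.836 -0.001 -0.376] F [-1.17 -4.59  5.58] T [-0.91   0.114  0.033] op 10.09
```

>>> {"api": "servo_tool", "payload": {"rows": [[[0,0,0,0,0,0.03,0.5],[0,0,0,0,0,0.06,0.5],[0,0,0,0,0,0.06,0.5]]]}}

```text
time_s: 15.25
eef_pos: [0.5946, 0.0174, 0.0503]
eef_rot: [-0.541, 3.094, -0.001]
ft_force: [0.1, -4.0, 4.9]
opening: 0.0101
```

```bash
python3 st.py
```

```text
t 15.25 pos [594.6  17.4  50.3] yang 1.917 tilt z [ 6.e-04 -8.e-04 -1.e+00] j [ 0.03   0.491 -0.243  0.836 -0.001 -0.316] F [ 0.15 -4.04  4.9 ] T [-0.924  0.106  0.016] op 10.08
```

>>> {"api": "servo_tool", "payload": {"rows": [[[0,0,0,0,0,0.03,0.5],[0,0,0,0,0,0.06,0.5],[0,0,0,0,0,0.06,0.5]]]}}

```text
time_s: 15.55
eef_pos: [0.5946, 0.0174, 0.0503]
eef_rot: [-0.448, 3.109, -0.001]
ft_force: [-0.7, -4.3, 5.6]
opening: 0.0102
```

```bash
python3 st.py
```

```text
t 15.55 pos [594.6  17.4  50.3] yang 1.857 tilt z [ 6.e-04 -8.e-04 -1.e+00] j [ 0.03   0.492 -0.243  0.836 -0.001 -0.256] F [-0.69 -4.31  5.56] T [-0.867  0.046  0.058] op 10.2
```

>>> {"api": "servo_tool", "payload": {"rows": [[[0,0,0,0,0,0.03,0.5],[0,0,0,0,0,0.06,0.5],[0,0,0,0,0,0.06,0.5]]]}}

```text
time_s: 15.85
eef_pos: [0.5946, 0.0174, 0.0503]
eef_rot: [-0.354, 3.121, -0.001]
ft_force: [-1.0, -4.5, 4.3]
opening: 0.0097
```

```bash
python3 st.py
```

```text
t 15.85 pos [594.6  17.4  50.3] yang 1.797 tilt z [ 6.e-04 -8.e-04 -1.e+00] j [ 0.03   0.492 -0.243  0.836 -0.001 -0.196] F [-1.03 -4.47  4.34] T [-0.923  0.06   0.009] op 9.7
```

```bash
cat > st.py <<'E'
from h import *
from plant import *
d=snapshot("scene");s=get_state();to(s,None);print("eff6",s["joint_efforts"][5])
W=pts(d);q=W.reshape(-1,3);q=q[~np.isnan(q[:,0])]
c0=np.array([.5808,.091]);L=np.array([-.1887,.982]);X=np.array([L[1],-L[0]])
l=np.c_[(q[:,:2]-c0)@X,(q[:,:2]-c0)@L]*1000;z=q[:,2]
for nm,m in [("jaw",(z>.047)&(z<.057)&(l[:,1]>79)&(l[:,1]<100)&(abs(l[:,0])<25)),("plugtop",(z>.084)&(z<.098)&(abs(l[:,0])<28)&(abs(l[:,1]-59)<30))]:
    a=l[m]
    if len(a):print(nm,len(a),a.min(0).round(1),a.max(0).round(1))
cv2.imwrite("pics/sc_%05.2f.png"%s["time_s"],cv2.resize(d["color"][150:260,320:480,::-1],None,fx=4.5,fy=4.5))
E
python3 st.py
```

```text
t 15.9 pos [594.6  17.4  50.3] yang 1.797 tilt z [ 6.e-04 -8.e-04 -1.e+00] j [ 0.03   0.492 -0.243  0.836 -0.001 -0.196] F [ 0.18 -3.99  4.99] T [-0.929  0.071 -0.044] op 9.93
eff6 0.012460401048883796
jaw 48 [-18.9  80.8] [18.9 90.6]
plugtop 183 [-21.5  40.2] [19.1 75.9]
```

>>> {"api": "servo_tool", "payload": {"rows": [[[0,0,0,0,0,0.03,0.5],[0,0,0,0,0,0.06,0.5],[0,0,0,0,0,0.08,0.5]]]}}

```text
time_s: 16.2
eef_pos: [0.5947, 0.0174, 0.0503]
eef_rot: [-0.227, 3.133, -0.001]
ft_force: [-0.4, -4.3, 5.1]
opening: 0.0101
```

```bash
python3 st.py
```

```text
t 16.25 pos [594.6  17.5  50.3] yang 1.715 tilt z [ 7.e-04 -6.e-04 -1.e+00] j [ 0.03   0.492 -0.243  0.835 -0.001 -0.115] F [-0.1  -4.66  4.85] T [-0.904  0.026 -0.191] op 9.66
eff6 -0.09485682472586632
jaw 25 [-6.8 79.3] [17.9 85.8]
plugtop 185 [-20.2  40.1] [17.5 77.1]
```

>>> {"api": "servo_tool", "payload": {"rows": [[[0,0,0,0,0,0.03,0.5],[0,0,0,0,0,0.06,0.5],[0,0,0,0,0,0.08,0.5]]]}}

```text
time_s: 16.55
eef_pos: [0.5946, 0.0174, 0.0503]
eef_rot: [-0.103, 3.139, -0.001]
ft_force: [-0.3, -5.4, 5.1]
opening: 0.0098
```

```bash
python3 st.py
```

```text
t 16.6 pos [594.6  17.4  50.3] yang 1.636 tilt z [ 6.e-04 -7.e-04 -1.e+00] j [ 0.03   0.492 -0.243  0.836 -0.001 -0.035] F [-0.69 -4.36  4.84] T [-0.948  0.095 -0.063] op 9.86
eff6 0.056772991083562374
jaw 16 [-7.8 79.1] [19.  83.4]
plugtop 182 [-19.3  37.3] [19.4 75. ]
```

>>> {"api": "servo_tool", "payload": {"rows": [[[0,0,0,0,0,0.03,0.5],[0,0,0,0,0,0.06,0.5],[0,0,0,0,0,0.08,0.5]]]}}

```text
time_s: 16.9
eef_pos: [0.5946, 0.0174, 0.0502]
eef_rot: [0.023, 3.141, -0.001]
ft_force: [-0.5, -4.5, 5.4]
opening: 0.0102
```

```bash
python3 st.py
```

```text
t 16.95 pos [594.6  17.5  50.3] yang 1.556 tilt z [ 6.e-04 -7.e-04 -1.e+00] j [ 0.03   0.491 -0.243  0.836 -0.001  0.045] F [-0.74 -4.4   4.66] T [-0.935  0.007 -0.003] op 10.06
eff6 0.05125382915139198
jaw 15 [-5.1 79.5] [18.1 83.2]
plugtop 186 [-19.4  37.6] [17.7 75.1]
```

The drop happened near yaw 1.72: a −0.19 N m kick, and the jaw moved ~7 mm, pushing the plug home. Now I take up the slack in fine steps.

>>> {"api": "servo_tool", "payload": {"rows": [[[0,0,0,0,0,0.01,0.5],[0,0,0,0,0,0.02,0.5],[0,0,0,0,0,0.02,0.5]]]}}

```text
time_s: 17.25
eef_pos: [0.5946, 0.0174, 0.0503]
eef_rot: [0.053, 3.141, -0.001]
ft_force: [0.1, -4.6, 5.7]
opening: 0.0102
```

```bash
python3 st.py|head -2
```

```text
t 17.3 pos [594.6  17.4  50.3] yang 1.537 tilt z [ 6.e-04 -8.e-04 -1.e+00] j [ 0.03   0.492 -0.243  0.836 -0.001  0.064] F [-0.57 -4.47  4.84] T [-0.903  0.046 -0.057] op 10.08
eff6 -0.026350122643634677
```

>>> {"api": "servo_tool", "payload": {"rows": [[[0,0,0,0,0,0.01,0.5],[0,0,0,0,0,0.02,0.5],[0,0,0,0,0,0.02,0.5]]]}}

```text
time_s: 17.6
eef_pos: [0.5946, 0.0174, 0.0503]
eef_rot: [0.085, 3.14, -0.001]
ft_force: [-0.4, -4.7, 6.0]
opening: 0.0099
```

```bash
python3 st.py|head -2
```

```text
t 17.65 pos [594.6  17.4  50.2] yang 1.517 tilt z [ 6.e-04 -8.e-04 -1.e+00] j [ 0.03   0.492 -0.243  0.836 -0.001  0.084] F [-0.56 -4.29  5.91] T [-0.873  0.028 -0.068] op 10.12
eff6 -0.026399114867672324
```

>>> {"api": "servo_tool", "payload": {"rows": [[[0,0,0,0,0,0.01,0.5],[0,0,0,0,0,0.02,0.5],[0,0,0,0,0,0.02,0.5]]]}}

```text
time_s: 17.95
eef_pos: [0.5946, 0.0174, 0.0503]
eef_rot: [0.116, 3.139, -0.001]
ft_force: [-0.4, -4.2, 4.8]
opening: 0.0099
```

```bash
python3 st.py|head -2
```

```text
t 18.0 pos [594.6  17.4  50.3] yang 1.497 tilt z [ 6.e-04 -9.e-04 -1.e+00] j [ 0.03   0.491 -0.243  0.836 -0.001  0.103] F [-0.32 -4.88  5.2 ] T [-0.905  0.045  0.11 ] op 10.18
eff6 0.1046614651568234
```

>>> {"api": "servo_tool", "payload": {"rows": [[[0,0,0,0,0,0.01,0.5],[0,0,0,0,0,0.02,0.5],[0,0,0,0,0,0.02,0.5]]]}}

```text
time_s: 18.3
eef_pos: [0.5946, 0.0174, 0.0503]
eef_rot: [0.146, 3.138, -0.001]
ft_force: [-0.9, -5.5, 5.4]
opening: 0.01
```

```bash
python3 st.py|head -2
```

```text
t 18.35 pos [594.6  17.4  50.3] yang 1.478 tilt z [ 5.e-04 -1.e-03 -1.e+00] j [ 0.03   0.491 -0.243  0.836 -0.001  0.123] F [-0.58 -5.21  4.89] T [-1.012  0.097  0.308] op 10.18
eff6 0.30289817601442337
```

The wall is met: 0.3 N m, rising ~0.1 N m per 0.01 rad. A touch more and hold.

>>> {"api": "servo_tool", "payload": {"rows": [[[0,0,0,0,0,0.005,0.5],[0,0,0,0,0,0.01,0.5],[0,0,0,0,0,0.01,0.5],[0,0,0,0,0,0.01,0.5]]]}}

```text
time_s: 18.75
eef_pos: [0.5945, 0.0174, 0.0503]
eef_rot: [0.161, 3.137, -0.002]
ft_force: [0.0, -4.2, 4.8]
opening: 0.0102
```

```bash
python3 st.py
```

```text
t 18.8 pos [594.5  17.4  50.2] yang 1.468 tilt z [ 4.e-04 -1.e-03 -1.e+00] j [ 0.03   0.492 -0.243  0.836 -0.001  0.132] F [-1.48 -5.52  5.42] T [-0.983  0.058  0.394] op 10.04
eff6 0.40760974399745464
jaw 15 [-5.7 79.4] [17.9 84.3]
plugtop 184 [-20.2  38.2] [18.2 75.1]
```

>>> {"api": "servo_tool", "payload": {"rows": [[[0,0,0,0,0,0.005,0.5],[0,0,0,0,0,0.01,0.5],[0,0,0,0,0,0.01,0.5],[0,0,0,0,0,0.01,0.5]]]}}

```text
time_s: 19.2
eef_pos: [0.5945, 0.0174, 0.0503]
eef_rot: [0.176, 3.136, -0.002]
ft_force: [0.0, -4.0, 5.6]
opening: 0.0103
```

```bash
python3 st.py
```

```text
t 19.25 pos [594.5  17.4  50.2] yang 1.458 tilt z [ 4.0e-04 -1.1e-03 -1.0e+00] j [ 0.03   0.491 -0.243  0.836 -0.001  0.142] F [-0.32 -4.74  5.02] T [-0.974  0.115  0.517] op 10.44
eff6 0.5106320790946484
jaw 16 [-7.4 79.1] [19.7 82.9]
plugtop 183 [-19.8  37.3] [18.9 74.6]
```

Firm at 0.51 N m. I ease off the wind-up, let go and retreat.

>>> {"api": "servo_tool", "payload": {"rows": [[[0,0,0,0,0,-0.015,0.5],[0,0,0,0,0,-0.03,0.5],[0,0,0,0,0,-0.03,2],[0,0,0,0,0,-0.03,3],[0,0,0,0,0,-0.03,4.5],[0,0,0,0,0,-0.03,4.5],[0,0,0,0,0,-0.03,4.5],[0,0,0,0,0,-0.03,4.5]]]}}

```text
time_s: 20.05
eef_pos: [0.5943, 0.018, 0.0499]
eef_rot: [-0.13, -3.139, -0.0]
ft_force: [0.6, 0.5, -0.9]
opening: 0.0451
```

>>> {"api": "servo_tool", "payload": {"rows": [[[0,0,-2,0,0,0,4.5],[0,0,-5,0,0,0,4.5],[0,0,-9,0,0,0,4.5],[0,0,-13,0,0,0,4.5],[0,0,-13,0,0,0,4.5],[0,0,-13,0,0,0,4.5],[0,0,-13,0,0,0,4.5]]]}}

```text
time_s: 20.75
eef_pos: [0.5935, 0.0178, 0.1789]
eef_rot: [-0.13, -3.137, 0.0]
ft_force: [-0.3, -0.1, -0.8]
opening: 0.0448
```

```bash
python3 meas.py g; python3 - <<'E'
from h import *
c0=np.array([.5808,.091]);L=np.array([-.1887,.982]);X=np.array([L[1],-L[0]])
for n in("top","wrist","scene"):
    d=pickle.load(open(n+"_g.pkl","rb"));W=pts(d)
    q=W.reshape(-1,3);q=q[~np.isnan(q[:,0])]
    l=np.c_[(q[:,:2]-c0)@X,(q[:,:2]-c0)@L]*1000;z=q[:,2]
    for nm,m in [("jaw",(z>.047)&(z<.057)&(l[:,1]>71)&(l[:,1]<100)&(abs(l[:,0])<25)),("plugtop",(z>.084)&(z<.098)&(abs(l[:,0])<28)&(abs(l[:,1]-55)<30))]:
        a=l[m]
        if len(a)>5: print(n,nm,len(a),a.min(0).round(1),a.max(0).round(1),np.median(z[m]))
d=pickle.load(open("scene_g.pkl","rb"))
cv2.imwrite("pics/scene_gc.png",cv2.resize(d["color"][130:290,200:480,::-1],None,fx=2.8,fy=2.8,interpolation=cv2.INTER_CUBIC))
E
```

```text
t 20.75 pos [593.5  17.8 178.9] yang 1.488 tilt z [-0.002  0.    -1.   ] j [ 0.03   0.397 -0.039  1.137  0.     0.113] F [-0.33 -0.06 -0.84] T [0.045 0.027 0.011] op 44.82
t 20.9 pos [593.2  17.8 178.4] yang 1.488 tilt z [-3.2e-03 -1.0e-04 -1.0e+00] j [ 0.03   0.398 -0.039  1.137  0.     0.113] F [ 0.12 -0.25 -0.01] T [-0.01   0.002  0.019] op 44.94
wrist jaw 93 [-18.5  74.9] [-10.1  83.3] 0.05317043600234867
wrist plugtop 1940 [-20.8  37.9] [16.5 76.2] 0.09131065820030214
scene jaw 38 [-5.2 71.4] [19.7 83.2] 0.05253392035046582
scene plugtop 183 [-20.   37.2] [18.4 75.4] 0.0906761048528331
```

View pics/scene_gc.png

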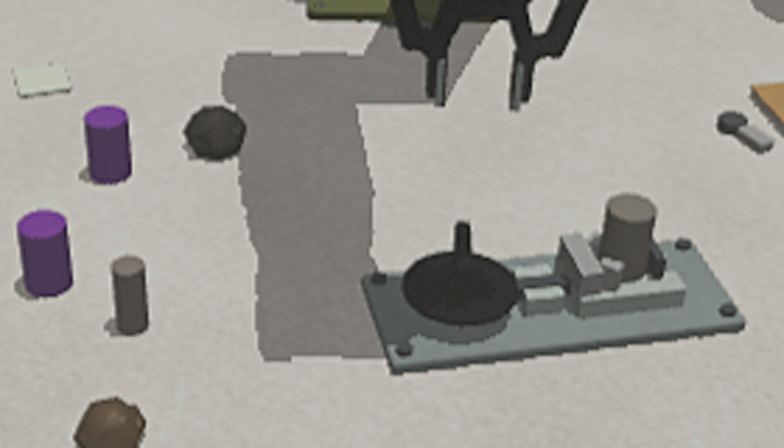

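View pics/wrist_g.png

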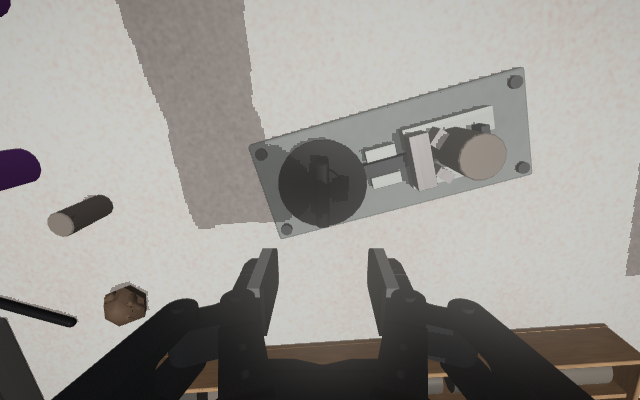

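The jaw is shut on the upright plug, with its face at ≈74 mm, and the knob is free. The slim plug and rocks look undisturbed. Handing in.

```bash
python3 - <<'E'
from plant import *
print(job_done())
E
```

```text
the job is handed in; nothing more can be done
None
```

The thick plug is clamped upright on the seat, the knob was brought up firm and let go, and I handed the job in at about 21 s. No verdict was reported.

- **Placing:** I lowered the plug onto the rails by feel (at most 13 N), eased the pressure and opened the jaws. It stood released at about y = 59 mm in the clamp's frame, with the jaw still open.
- **Turning the knob:** The draw-bar dropped after about 0.45 rad. I saw a −0.19 N m kick and the jaw moved roughly 8 mm. After about 0.2 rad of slack the knob came up firm, and I stopped at 0.51 N m, which I estimate at 10–15 N on the nose. I eased back, let go and lifted clear.
- **Last checks:**
  - The jaw face is at about 74 mm.
  - The plug top is about 90.5 mm up. Its axis is at y ≈ 56 mm and within about 2 mm in x.
  - The wrist force is about zero, so the robot touches nothing.
  - In the pictures the slim plug and the rocks look undisturbed.
- **What disagreed or was not checked:**
  - The cameras differ from one another by 1–3 mm.
  - The top camera gave no reading in the last check, probably because the arm blocked its view.
  - I inferred the jaw's pressing force from its position, since nothing measures it directly.

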